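# Clamp the gas bottle and take off its cap of unknown thread hand

### The job

The small blue gas bottle has just been loaded into its cradle: first push the red cam clamp lever all the way down to lock it in. Then get the yellow cap off the bottle: nobody knows whether it loosens clockwise or anticlockwise, so try one way, go the other way if it stops, turn it loose and lift it off. Finish while still holding the cap in the gripper, upright and well clear (about 8 cm) above the bottle, with the clamp still down; leave the tile, float, pry bar and jar where they are.

Things in the scene. Friction and masses are not known exactly. Their poses are not given: they have to be found in the camera images.
- bottle: Fixed grey cradle plate (130 x 200 x 12 mm) carrying an upright blue gas bottle, 72 mm in diameter, whose rounded shoulder ends 97 mm above the work surface; it cannot be moved. Origin: on the bottle's axis at the work surface; z up. The clamp lies on its -y side. The yaw differs from run to run.
- cap_center (a point): Centre of the loose yellow ribbed round cap: 56 mm in diameter, 40 mm high (this point is half-way up, on its axis), 50 to 100 g, black stripe on top along its own +x. It comes loose either clockwise or anticlockwise; the hand is hidden and differs from run to run. The wrong way it meets a hard stop after 10 to 15 degrees; forced further, the fingers just slip round it.
- cap_seat (a point): Fixed point on the bottle's axis where the cap's centre lies while on, 121 mm above the work surface: the cap's skirt starts 4 mm above the shoulder, its top is at 141 mm. Turned the right way it drags lightly (under 0.2 N m), is loose after 40 degrees and stops at about 65; a sprung seal then lifts it 3 mm. Turn it 45 to 60 degrees and lift straight up; until loose it cannot be pulled off.
- clamp (a joint): Angle of the red clamp lever (rad): 0 = fully down (level), locked; it starts raised at 0.6 to 0.95. It stays where it is left (friction about 0.12 N m) and has a hard stop at 0.
- clamp_hinge (a point): Fixed hinge of the clamp lever, 60 mm from the bottle's axis on its -y side, 65 mm above the work surface, between ears 74 mm high. The lever, a red round bar 16 mm thick, reaches 103 mm outward (along the bottle's -y when down). Pressing straight down 45 mm outward of the hinge meets it at every start angle and takes 3 to 6 N; fully down its top is 73 mm above the work surface.
- tile: Bystander: white ceramic tile 150 x 150 x 9 mm; origin at the centre of its underside.
- float: Bystander: grey float 180 x 80 mm with a black handle, 60 mm high; origin at the centre of its underside.
- prybar: Bystander: chrome pry bar, 260 mm long, 34 mm high at its claw; origin under its middle.
- jar: Bystander: clear glass jar of orange spacers, 68 mm in diameter, 84 mm high; origin at the centre of its underside.
Not all that is in view belongs to the job. What is shaped like the part that bears cap_center but brown or grey is not meant.

How it is judged:
On the way, in this order (a step that is already met when the one before it is completed fails the run):
1. the clamp lever is down while the cap is still on (value of joint clamp below 0.1 rad and distance between cap_center and cap_seat below 0.008 m), for 0.2 s.
2. the cap has been turned loose (by over 30 degrees) while still sitting on the neck (angle between the x axis of cap_center and the x axis of bottle, either way round above 0.52 rad and distance between cap_center and cap_seat below 0.012 m).
At the end, for the whole second after the job is handed in: the cap is held still in the fingers, upright within 17 degrees, its centre at least 45 mm above its seat and within 80 mm sideways of the bottle's axis, not touching the bottle, with the clamp lever within 0.12 rad of fully down (z of cap_center in the frame of cap_seat above 0.045 m and horizontal distance between cap_center and cap_seat below 0.08 m and angle between cap_center's own z axis and vertical below 0.3 rad and contact force between the fingers and cap above 1 N and contact force between cap and bottle below 0.1 N and linear speed of cap below 0.05 m/s and value of joint clamp below 0.12 rad); the arm keeps its last pose, push and grip.
It fails at once if a bystander is moved by over 20 mm (distance of any of tile, float, prybar, jar from where it was at the start of the episode above 0.02 m).
It also fails if it takes over 67 s, if anything falls off the work surface, if the arm or the gripper's body presses on something with over 40 N, if the wrist force passes 120 N, or if a joint passes its speed limit or range.

### The arm

A 7-joint arm with a two-finger parallel gripper is mounted at the origin on the work surface. World frame = base frame: x ahead of the robot, y to its left, z up, the work surface at z = 0. Lengths are in m, angles in rad, forces in N, time in s.
With the tool pointing down it reaches from about 0.35 to 0.9 m from the base axis. Payload 8.1 kg.
Tool frame: the origin (TCP) lies between the finger pads; the fingertips stand 17 mm ahead of it and the grasp point (between the pads) lies 2 mm behind it; z points along the fingers, y is the line along which they close (so a half turn about z gives the same grasp; the last joint's range is limited). The gripper opens to 92 mm and grips with 3 to 60 N. Pads are 19 mm wide; open, the fingers measure 130 mm over their backs; the gripper's body (75 mm by 190 mm) begins 47 mm behind the grasp point.
Start: joints at [-1.227, 0.434, 0.025, 1.573, -0.012, 1.134, -0.075], TCP at [0.27, 0.564, 0.244] pointing down, gripper open.
Joint ranges: [-2.62, 2.62], [-0.44, 2.09], [-1.27, 1.32], [0.08, 2.57], [-1.32, 4.46], [0.12, 2], [-2.74, 2.74]. Speed limits (rad/s): [2.22, 2.22, 3.01, 3.01, 3.14, 3.14, 3.14].

### API

Orientations are given as a unit quaternion [w, x, y, z].
In Python, from station import robot gives the robot as it stands.
- The arm moves only by the tool jog_arm, never from a script. Its arguments are lists of equal length, an entry for each row: "slide": the shift along the tool's x, y, z in units of 25 mm (1.0 is 25 mm), a list of three; "twist": the turn, a rotation vector about the tool's x, y, z in units of 4 degrees (1.0 is 4 degrees), a list of three; "hand": the opening, from 0 (shut) to 1 (fully open). In form: {"slide": [[dx, dy, dz], ...], "twist": [[ax, ay, az], ...], "hand": [hand, ...]}. A call has 1 to 10 rows; each row shifts and turns the commanded pose from where the row before left it, along the tool's axes as they then stand; what a row does not reach is not made up. A row lasts 1/12 s, in which the tool goes at most 41.7 mm and 7.16 degrees, less where a joint would pass 70% of its speed; a pose out of reach is approached as far as the arm can. A call with a number of a shift or a turn outside -1 to 1 is refused whole. A call with a gripper value outside its range is refused whole. The fingers move at their own pace and stop on an object; "squeeze" is the grip in N (left out, the last holds). Time passes only in rows, so rows that do not move let the fingers close. It gives the time, the measured TCP pose, the force, the opening and the grip force at its end, in the units of the state.
- robot.read_state(): the state, without advancing time (a new reading comes with each control period).
- robot.snapshot(name): name is "scene" or "top" or "wrist"; returns a dict with "image" (480x640x3 uint8, red, green, blue), "K" (3x3 intrinsics, pixels), "distortion" ([k1, k2, p1, p2, k3] as OpenCV has them; the pictures are not rectified), "rvec" (rotation vector, rad) and "tvec" (3), from world to camera coordinates, as OpenCV has them; the wrist camera has in their place "T_tool_cam" (4x4, takes a point from camera to tool coordinates, whose origin is the TCP and whose axes are the flange's). Camera axes: x right, y down, z forward; pixel columns grow to the right and rows downward; lengths in m; the calibration is good to about 2 mm. A picture is of the moment at which its call begins: read the wrist's pose just before it. There is no depth.
- robot.finish_job(): hands the job in; it is judged then, once.
The state is a dict: "time": time; "joint_positions": joint angles; "joint_velocities": joint speeds; "tau": joint torques, N m; "tcp_pos": TCP position; "eef_rot": TCP orientation; "contact_force": force on the tool from outside, world axes, zero at the start; "wrist_torque": the same for the moment, N m; "opening": opening from 0.0 (shut) to 1.0 (fully open); "grip_force": force on a finger pad.
Only numpy, scipy, OpenCV 4.12 (cv2) and the standard library are available. Lean on these libraries where they do the work, as an engineer would, in place of code of your own. Each camera call takes 0.05 s, during which the arm holds its last target. There are 200 camera calls.

## Working session

There is one attempt and no reset: what is moved stays moved. The work goes in short steps, Python scripts to look and compute and a tool call to move; the robot and the scene stay as the last step left them, time stands still between calls to the robot, and variables do not carry over. Pictures are saved under pics/ and viewed, at most 10 in all, crops included, and the job is handed in when it is done.

Besides the shell and the picture viewer there is one more tool, called by a JSON object that holds its "fn" and its "kwargs", one argument or row to a line. jog_arm: Moves the arm, as the interface text tells. Its arguments: {"type":"object","properties":{"slide":{"type":"array"},"twist":{"type":"array"},"hand":{"type":"array"},"squeeze":{"type":"number"}},"required":["slide","twist","hand"]}

```bash
mkdir -p pics; python3 - <<'E'
from station import robot
import cv2,pickle
for n in("scene","top"):
    s=robot.snapshot(n); pickle.dump(s,open(f"pics/{n}0.pkl","wb"))
    cv2.imwrite(f"pics/{n}0.png",s["image"][:,:,::-1])
st=robot.read_state(); print(st["tcp_pos"],st["eef_rot"],st["opening"],st["time"])
E
```

```text
[0.2699222  0.56326098 0.24303756] [-8.50686188e-05  2.21578874e-01  9.75142214e-01 -6.76685768e-04] 1.0042524691207313 0.1
```

View pics/scene0.png

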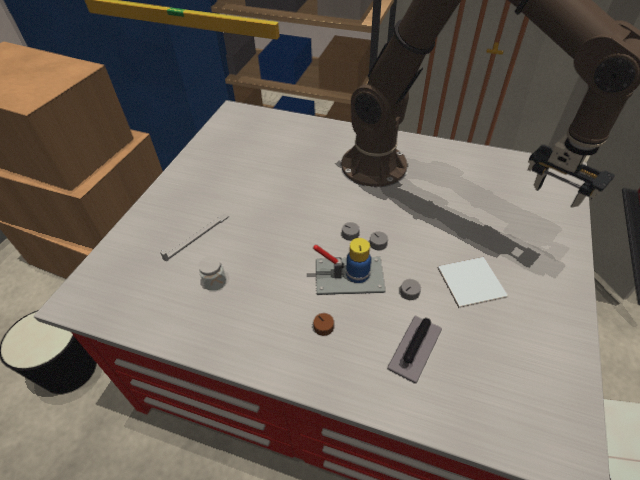

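View pics/top0.png

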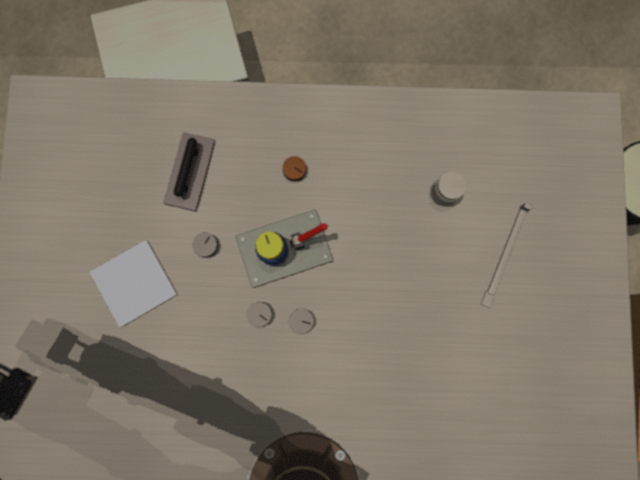

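The scene and top views show the yellow cap on the blue bottle and the raised red lever. Things that could be taken for the cap, by top-view pixel: yellow cap (270,246), brown cap (294,168), grey caps (205,245), (260,314) and (301,321). I choose the yellow one because it sits on the blue bottle. I'll check that in a crop.

```bash
python3 - <<'E'
import cv2
im=cv2.imread("pics/top0.png")[200:295,225:350]
cv2.imwrite("pics/crop.png",cv2.resize(im,None,fx=6,fy=6,interpolation=cv2.INTER_CUBIC))
E
cat > h.py <<'E'
import cv2,pickle,numpy as np
def ray(s,uv):
    R=cv2.Rodrigues(np.array(s["rvec"],float))[0];t=np.array(s["tvec"],float).ravel()
    p=cv2.undistortPoints(np.array([[uv]],float),np.array(s["K"],float),np.array(s["distortion"],float)).ravel()
    return -R.T@t, R.T@np.array([*p,1])
def atz(s,uv,z):
    c,d=ray(s,uv); return (c+d*(z-c[2])/d[2])
E
```

```text
(no output)
```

View pics/crop.png

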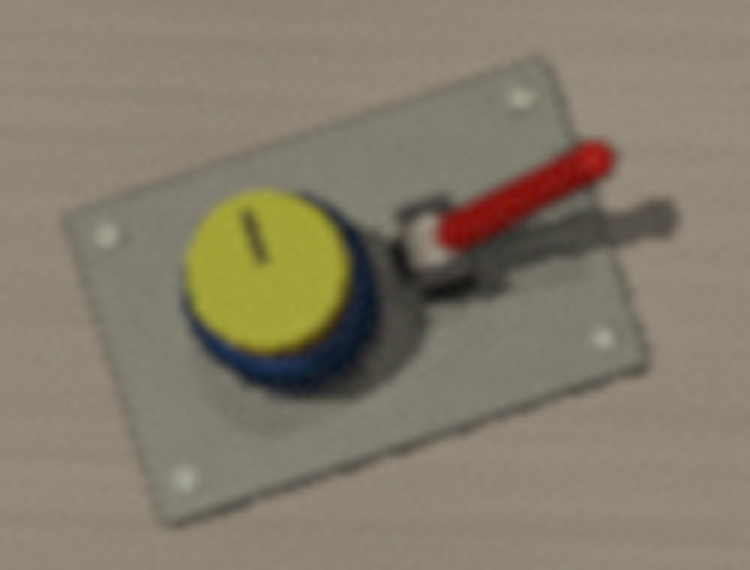

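The crop shows the cap top centred at crop (268,270), with the stripe pointing to (248,212). The red lever runs from (450,232) to its tip at (600,158). The plate corners are (68,212), (545,55), (648,368) and (168,525).

```bash
python3 - <<'E'
from h import *
from scipy.spatial.transform import Rotation as Ro
s=pickle.load(open("pics/top0.pkl","rb"))
P=lambda u,v,z:atz(s,((u+.5)/6-.5+225,(v+.5)/6-.5+200),z)
cap=P(268,270,.141)
c=np.array([P(*q,.012) for q in((68,212),(545,55),(648,368),(168,525))])
print("cap",cap,"plate ctr",c.mean(0), [np.linalg.norm(c[i]-c[i-1]) for i in range(4)])
d=(c[1]-c[0])+(c[2]-c[3]); d[2]=0; d/=np.linalg.norm(d); print("outward(-y)",d,"yaw y->",np.degrees(np.arctan2(d[1],d[0])))
st=P(248,212,.141)-P(264,262,.141);print("stripe deg",np.degrees(np.arctan2(st[1],st[0])), "bottle x deg",np.degrees(np.arctan2(d[1],d[0]))+90)
print("press",cap+d*.105,"hinge",cap+d*.06)
print("hinge px chk (430,240)",P(430,240,.074))
for z in(.12,.14,.16): print(z,(P(600,158,z)-cap)@d)
R=Ro.from_quat([2.21578874e-01,9.75142214e-01,-6.77e-4,-8.5e-5]).as_matrix();print(R)
sc=pickle.load(open("pics/scene0.pkl","rb"))
print("scene cap",atz(sc,(360,246),.141))
E
```

```text
cap [0.52873159 0.08495186 0.141     ] plate ctr [0.53768901 0.06186248 0.012     ] [np.float64(0.1286301902971259), np.float64(0.19640505841087363), np.float64(0.1299678573893249), np.float64(0.19514150978420014)]
outward(-y) [ 0.34279556 -0.93941003  0.        ] yaw y-> -69.95271367864889
stripe deg 19.947320925621117 bottle x deg 20.04728632135111
press [ 0.56472512 -0.01368619  0.141     ] hinge [0.54929932 0.02858726 0.141     ]
hinge px chk (430,240) [0.54968911 0.03159577 0.074     ]
0.12 0.12440319251809143
0.14 0.12325084559504015
0.16 0.12209849867198887
[[-9.01805591e-01  4.32141712e-01 -4.65791972e-04]
 [ 4.32141942e-01  9.01804689e-01 -1.28267415e-03]
 [-1.34243619e-04 -1.35801097e-03 -9.99999069e-01]]
scene cap [0.53522172 0.08769878 0.141     ]
```

{"fn": "jog_arm", "kwargs": {
  "slide": [
    [-1, -0.76, 0],
    [-1, -0.76, 0],
    [-1, -0.76, 0],
    [-1, -0.76, 0],
    [-1, -0.76, 0],
    [-1, -0.76, 0],
    [-1, -0.76, 0],
    [-1, -0.76, 0],
    [-1, -0.76, 0],
    [-1, -0.76, 0]
  ],
  "twist": [
    [0, 0, 0],
    [0, 0, 0],
    [0, 0, 0],
    [0, 0, 0],
    [0, 0, 0],
    [0, 0, 0],
    [0, 0, 0],
    [0, 0, 0],
    [0, 0, 0],
    [0, 0, 0]
  ],
  "hand": [0, 0, 0, 0, 0, 0, 0, 0, 0, 0],
  "squeeze": 20
}}

```text
time: 0.93
tcp_pos: [0.4137, 0.2827, 0.2435]
eef_rot: [-0.0, 0.222, 0.975, -0.0]
contact_force: [0.8, -0.4, -0.7]
opening: 0.325
grip_force: 0.0
```

{"fn": "jog_arm", "kwargs": {
  "slide": [
    [-1, -0.76, 0],
    [-1, -0.76, 0],
    [-1, -0.76, 0],
    [-1, -0.76, 0],
    [-1, -0.76, 0],
    [-1, -0.76, 0],
    [-1, -0.76, 0],
    [-1, -0.76, 0],
    [-1, -0.76, 0],
    [-1, -0.76, 0]
  ],
  "twist": [
    [0, 0, 0],
    [0, 0, 0],
    [0, 0, 0],
    [0, 0, 0],
    [0, 0, 0],
    [0, 0, 0],
    [0, 0, 0],
    [0, 0, 0],
    [0, 0, 0],
    [0, 0, 0]
  ],
  "hand": [0, 0, 0, 0, 0, 0, 0, 0, 0, 0]
}}

```text
time: 1.77
tcp_pos: [0.557, 0.0034, 0.2435]
eef_rot: [-0.0, 0.222, 0.975, -0.0]
contact_force: [1.1, 0.5, 0.4]
opening: 0.008
grip_force: 0.0
```

{"fn": "jog_arm", "kwargs": {
  "slide": [
    [0, 0, 0],
    [0, 0, 0],
    [0, 0, 0],
    [0, 0, 0],
    [0, 0, 0],
    [0, 0, 0],
    [0, 0, 0],
    [0, 0, 0],
    [0, 0, 0],
    [0, 0, 0]
  ],
  "twist": [
    [0, 0, 1],
    [0, 0, 1],
    [0, 0, 1],
    [0, 0, 1],
    [0, 0, 1],
    [0, 0, 1],
    [0, 0, 1],
    [0, 0, 1],
    [0, 0, 1],
    [0, 0, 1]
  ],
  "hand": [0, 0, 0, 0, 0, 0, 0, 0, 0, 0]
}}

```text
time: 2.6
tcp_pos: [0.5565, 0.0049, 0.2434]
eef_rot: [-0.0, 0.543, 0.84, -0.0]
contact_force: [0.6, -0.8, -0.4]
opening: 0.006
grip_force: 0.0
```

{"fn": "jog_arm", "kwargs": {
  "slide": [
    [0, 0, 0],
    [0, 0, 0],
    [0, 0, 0]
  ],
  "twist": [
    [0, 0, 1],
    [0, 0, 0.1],
    [0, 0, 0]
  ],
  "hand": [0, 0, 0]
}}

```text
time: 2.85
tcp_pos: [0.5566, 0.005, 0.2435]
eef_rot: [-0.0, 0.573, 0.82, -0.0]
contact_force: [0.7, 0.1, 0.6]
opening: 0.008
grip_force: 0.0
```

```bash
cat >> h.py <<'E'
from scipy.spatial.transform import Rotation as Ro
def go(st,target,yaw=None):
    q=st["eef_rot"]; R=Ro.from_quat([q[1],q[2],q[3],q[0]]).as_matrix()
    print("t",round(st["time"],2),"tcp",np.round(st["tcp_pos"],4),"yawY",round(np.degrees(np.arctan2(R[1,1],R[0,1])),1),"z",np.round(R[:,2],3),
      "F",np.round(st["contact_force"],1),"T",np.round(st["wrist_torque"],2),"op",round(st["opening"],3),"grip",round(st["grip_force"],1),"q7",round(st["joint_positions"][6],2))
    print("units",np.round(R.T@(np.array(target)-st["tcp_pos"])/.025,2))
E
python3 - <<'E'
from h import *
from station import robot
go(robot.read_state(),[.5647,-.0137,.175])
s=robot.snapshot("wrist"); cv2.imwrite("pics/w1.png",s["image"][:,:,::-1]); pickle.dump(s,open("pics/w1.pkl","wb"))
E
```

```text
t 2.85 tcp [0.5566 0.005  0.2435] yawY 20.1 z [-0.001 -0.    -1.   ] F [0.7 0.1 0.6] T [-0.1   0.01  0.03] op 0.008 grip 0.0 q7 0.42
units [-0.81  0.05  2.74]
```

View pics/w1.png

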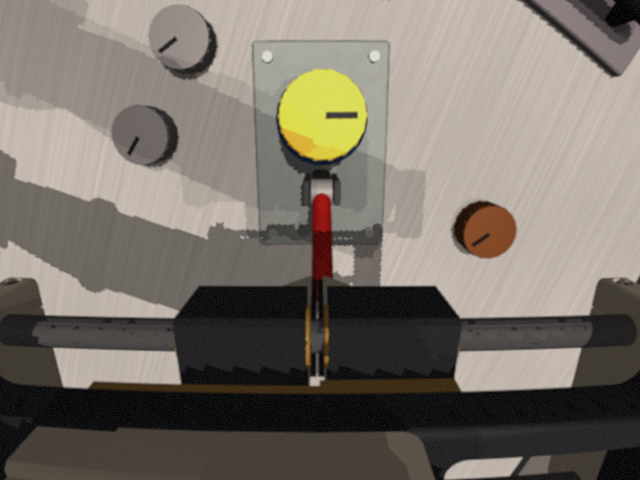

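The wrist picture shows the cap at (322,115) and the shut fingertips in line with the lever at x≈320. I'll shift outward and press down.

{"fn": "jog_arm", "kwargs": {
  "slide": [
    [-0.4, 0, 0],
    [-0.4, 0.05, 0],
    [0, 0, 0.5],
    [0, 0, 0.5],
    [0, 0, 0.5],
    [0, 0, 0.5],
    [0, 0, 0.5],
    [0, 0, 0.5],
    [0, 0, 0.5],
    [0, 0, 0.5]
  ],
  "twist": [
    [0, 0, 0],
    [0, 0, 0],
    [0, 0, 0],
    [0, 0, 0],
    [0, 0, 0],
    [0, 0, 0],
    [0, 0, 0],
    [0, 0, 0],
    [0, 0, 0],
    [0, 0, 0]
  ],
  "hand": [0, 0, 0, 0, 0, 0, 0, 0, 0, 0]
}}

```text
time: 3.73
tcp_pos: [0.5655, -0.0149, 0.1433]
eef_rot: [0.0, 0.574, 0.819, 0.0]
contact_force: [0.4, 0.4, 1.1]
opening: 0.001
grip_force: 0.7
```

```bash
python3 - <<'E'
from h import *
from station import robot
go(robot.read_state(),[.5647,-.0137,.089])
# cap from wrist picture w1
s=pickle.load(open("pics/w1.pkl","rb"))
T=np.array(s["T_tool_cam"]); p=cv2.undistortPoints(np.array([[[322,115.]]]),np.array(s["K"],float),np.array(s["distortion"],float)).ravel()
R=Ro.from_quat([.573,.82,0,0]).as_matrix(); o=R@T[:3,3]+[.5566,.005,.2435]; d=R@T[:3,:3]@[*p,1]
print("cap",o+d*(.141-o[2])/d[2])
E
```

```text
t 3.73 tcp [ 0.5655 -0.0149  0.1433] yawY 20.0 z [ 0.001 -0.    -1.   ] F [0.4 0.4 1.1] T [-0.03 -0.03 -0.01] op 0.001 grip 0.7 q7 0.52
units [ 0.06 -0.01  2.17]
cap [0.52905187 0.08695185 0.141     ]
```

{"fn": "jog_arm", "kwargs": {
  "slide": [
    [0, 0, 0.3],
    [0, 0, 0.3],
    [0, 0, 0.3],
    [0, 0, 0.3],
    [0, 0, 0.3],
    [0, 0, 0.3],
    [0, 0, 0.2],
    [0, 0, 0.1],
    [0, 0, 0],
    [0, 0, 0]
  ],
  "twist": [
    [0, 0, 0],
    [0, 0, 0],
    [0, 0, 0],
    [0, 0, 0],
    [0, 0, 0],
    [0, 0, 0],
    [0, 0, 0],
    [0, 0, 0],
    [0, 0, 0],
    [0, 0, 0]
  ],
  "hand": [0, 0, 0, 0, 0, 0, 0, 0, 0, 0]
}}

```text
time: 4.57
tcp_pos: [0.5645, -0.0133, 0.0911]
eef_rot: [-0.0, 0.574, 0.819, -0.0]
contact_force: [0.2, -0.3, -0.0]
opening: 0.003
grip_force: 0.0
```

{"fn": "jog_arm", "kwargs": {
  "slide": [
    [0, 0, 0.1],
    [0, 0, 0.1],
    [0, 0, 0],
    [0, 0, 0]
  ],
  "twist": [
    [0, 0, 0],
    [0, 0, 0],
    [0, 0, 0],
    [0, 0, 0]
  ],
  "hand": [0, 0, 0, 0]
}}

```text
time: 4.9
tcp_pos: [0.565, -0.0133, 0.0893]
eef_rot: [0.0, 0.574, 0.819, 0.001]
contact_force: [-12.8, 0.9, 37.4]
opening: 0.004
grip_force: 18.9
```

{"fn": "jog_arm", "kwargs": {
  "slide": [
    [0, 0, 0],
    [0, 0, -0.2],
    [0, 0, -0.4],
    [0, 0, -0.8],
    [0, 0, -1],
    [0, 0, -1],
    [0, 0, -1],
    [0, 0, -0.4],
    [0, 0, 0],
    [0, 0, 0]
  ],
  "twist": [
    [0, 0, 0],
    [0, 0, 0],
    [0, 0, 0],
    [0, 0, 0],
    [0, 0, 0],
    [0, 0, 0],
    [0, 0, 0],
    [0, 0, 0],
    [0, 0, 0],
    [0, 0, 0]
  ],
  "hand": [0, 0, 0, 0, 0, 0, 1, 1, 1, 1]
}}

```text
time: 5.73
tcp_pos: [0.5647, -0.0132, 0.2062]
eef_rot: [0.0, 0.573, 0.819, 0.0]
contact_force: [-0.2, -0.7, 0.1]
opening: 0.246
grip_force: 0.0
```

```bash
python3 - <<'E'
from h import *
from station import robot
go(robot.read_state(),[.529,.086,.205])
s=robot.snapshot("scene")
cv2.imwrite("pics/s1.png",cv2.resize(s["image"][200:320,280:440,::-1],None,fx=5,fy=5,interpolation=cv2.INTER_CUBIC))
E
```

```text
t 5.73 tcp [ 0.5647 -0.0132  0.2062] yawY 20.0 z [ 0.001  0.    -1.   ] F [-0.2 -0.7  0.1] T [-0.03  0.07  0.01] op 0.246 grip 0.0 q7 0.48
units [4.22 0.02 0.05]
```

View pics/s1.png

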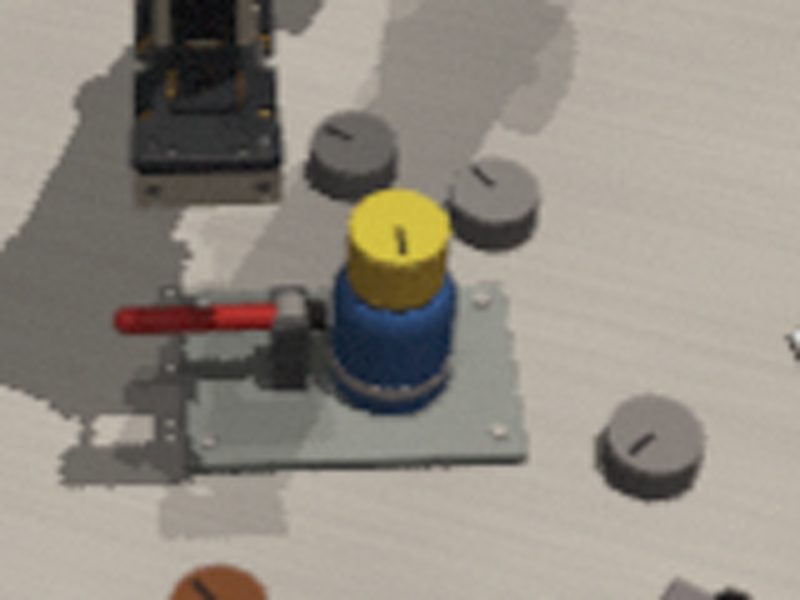

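The scene crop shows the lever level, from (120,320) to (275,316), and the cap still on, with its top at (399,228). Next I'll move over the cap.

{"fn": "jog_arm", "kwargs": {
  "slide": [
    [0.6, 0, 0],
    [0.6, 0, 0],
    [0.6, 0, 0],
    [0.6, 0, 0],
    [0.6, 0, 0],
    [0.6, 0, 0],
    [0.6, 0, 0],
    [0, 0, 0],
    [0, 0, 0],
    [0, 0, 0]
  ],
  "twist": [
    [0, 0, 0],
    [0, 0, 0],
    [0, 0, 0],
    [0, 0, 0],
    [0, 0, 0],
    [0, 0, 0],
    [0, 0, 0],
    [0, 0, 0],
    [0, 0, 0],
    [0, 0, 0]
  ],
  "hand": [1, 1, 1, 1, 1, 1, 1, 1, 1, 1]
}}

```text
time: 6.62
tcp_pos: [0.5286, 0.0843, 0.2054]
eef_rot: [-0.0, 0.574, 0.819, -0.001]
contact_force: [0.3, -1.2, -0.3]
opening: 0.987
grip_force: 0.0
```

```bash
python3 - <<'E'
from h import *
from station import robot
go(robot.read_state(),[.529,.086,.123])
s=robot.snapshot("wrist"); cv2.imwrite("pics/w2.png",s["image"][:,:,::-1])
E
```

```text
t 6.62 tcp [0.5286 0.0843 0.2054] yawY 20.0 z [-0.001 -0.001 -1.   ] F [ 0.3 -1.2 -0.3] T [-0.06  0.02  0.02] op 0.987 grip 0.0 q7 0.27
units [0.06 0.04 3.3 ]
```

View pics/w2.png

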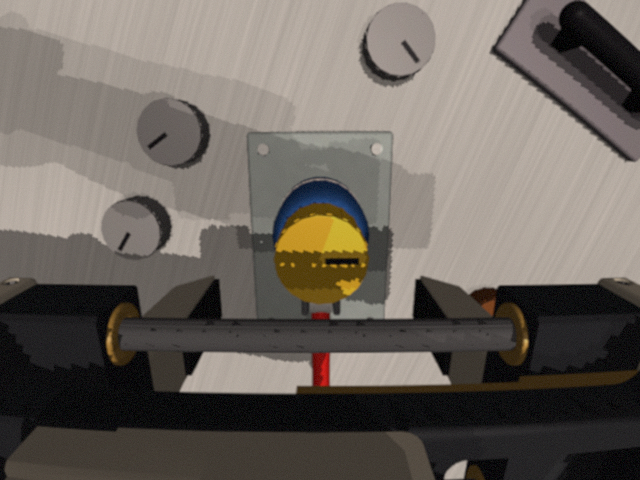

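The wrist view has the cap top at (321,259), midway between the open fingers, so I'll lower and grip.

{"fn": "jog_arm", "kwargs": {
  "slide": [
    [0.03, 0.02, 0.5],
    [0.03, 0.02, 0.5],
    [0, 0, 0.5],
    [0, 0, 0.5],
    [0, 0, 0.5],
    [0, 0, 0.4],
    [0, 0, 0.4],
    [0, 0, 0],
    [0, 0, 0]
  ],
  "twist": [
    [0, 0, 0],
    [0, 0, 0],
    [0, 0, 0],
    [0, 0, 0],
    [0, 0, 0],
    [0, 0, 0],
    [0, 0, 0],
    [0, 0, 0],
    [0, 0, 0]
  ],
  "hand": [1, 1, 1, 1, 1, 1, 1, 1, 1]
}}

```text
time: 7.42
tcp_pos: [0.5292, 0.0864, 0.1234]
eef_rot: [-0.0, 0.574, 0.819, -0.0]
contact_force: [-0.9, -0.4, -0.0]
opening: 0.998
grip_force: 0.0
```

{"fn": "jog_arm", "kwargs": {
  "slide": [
    [0, 0, 0],
    [0, 0, 0],
    [0, 0, 0],
    [0, 0, 0],
    [0, 0, 0],
    [0, 0, 0],
    [0, 0, 0],
    [0, 0, 0],
    [0, 0, 0]
  ],
  "twist": [
    [0, 0, 0],
    [0, 0, 0],
    [0, 0, 0],
    [0, 0, 0],
    [0, 0, 0],
    [0, 0, 0],
    [0, 0, 0],
    [0, 0, 0],
    [0, 0, 0]
  ],
  "hand": [0.5, 0.5, 0.5, 0.5, 0.5, 0.5, 0.5, 0.5, 0.5],
  "squeeze": 25
}}

```text
time: 8.17
tcp_pos: [0.5297, 0.0872, 0.124]
eef_rot: [0.0, 0.574, 0.819, 0.0]
contact_force: [1.5, 1.2, 1.5]
opening: 0.597
grip_force: 25.0
```

```bash
python3 - <<'E'
from h import *
from station import robot
go(robot.read_state(),[.529,.086,.123])
E
```

```text
t 8.17 tcp [0.5297 0.0872 0.124 ] yawY 20.0 z [ 0.001  0.    -1.   ] F [1.5 1.2 1.5] T [ 0.07 -0.21  0.01] op 0.597 grip 25.0 q7 0.32
units [-0.03 -0.04  0.04]
```

{"fn": "jog_arm", "kwargs": {
  "slide": [
    [0, 0, 0],
    [0, 0, 0],
    [0, 0, 0],
    [0, 0, 0],
    [0, 0, 0],
    [0, 0, 0],
    [0, 0, 0],
    [0, 0, 0],
    [0, 0, 0]
  ],
  "twist": [
    [0, 0, 0.6],
    [0, 0, 0.6],
    [0, 0, 0.6],
    [0, 0, 0.6],
    [0, 0, 0.6],
    [0, 0, 0.6],
    [0, 0, 0.6],
    [0, 0, 0.6],
    [0, 0, 0]
  ],
  "hand": [0.4, 0.4, 0.4, 0.4, 0.4, 0.4, 0.4, 0.4, 0.4]
}}

```text
time: 8.92
tcp_pos: [0.5294, 0.087, 0.124]
eef_rot: [0.0, 0.703, 0.711, 0.0]
contact_force: [0.2, 0.9, 3.6]
opening: 0.595
grip_force: 25.0
```

```bash
python3 - <<'E'
from h import *
from station import robot
go(robot.read_state(),[.529,.086,.123])
E
```

```text
t 8.92 tcp [0.5294 0.087  0.124 ] yawY 0.7 z [ 0.  0. -1.] F [0.2 0.9 3.6] T [-0.06  0.09 -0.1 ] op 0.595 grip 25.0 q7 0.04
units [-0.04 -0.02  0.04]
```

It has turned 19° with only 0.1 N·m of drag, which is past where the stop would be, so this is the loosening direction. I'll carry on to about 52°.

{"fn": "jog_arm", "kwargs": {
  "slide": [
    [0, 0, 0],
    [0, 0, 0],
    [0, 0, 0],
    [0, 0, 0],
    [0, 0, 0],
    [0, 0, 0],
    [0, 0, 0],
    [0, 0, 0],
    [0, 0, 0],
    [0, 0, 0]
  ],
  "twist": [
    [0, 0, 0.8],
    [0, 0, 0.8],
    [0, 0, 0.8],
    [0, 0, 0.8],
    [0, 0, 0.8],
    [0, 0, 0.8],
    [0, 0, 0.8],
    [0, 0, 0.8],
    [0, 0, 0.8],
    [0, 0, 0.8]
  ],
  "hand": [0.4, 0.4, 0.4, 0.4, 0.4, 0.4, 0.4, 0.4, 0.4, 0.4]
}}

```text
time: 9.75
tcp_pos: [0.5295, 0.087, 0.124]
eef_rot: [-0.0, 0.872, 0.49, 0.0]
contact_force: [0.8, 0.2, 4.1]
opening: 0.593
grip_force: 25.0
```

{"fn": "jog_arm", "kwargs": {
  "slide": [
    [0, 0, 0],
    [0, 0, 0],
    [0, 0, 0]
  ],
  "twist": [
    [0, 0, 0.5],
    [0, 0, 0],
    [0, 0, 0]
  ],
  "hand": [0.4, 0.4, 0.4]
}}

```text
time: 10.0
tcp_pos: [0.5295, 0.087, 0.1239]
eef_rot: [0.0, 0.879, 0.477, 0.0]
contact_force: [-0.5, 0.0, 5.2]
opening: 0.595
grip_force: 25.0
```

```bash
python3 - <<'E'
from h import *
from station import robot
go(robot.read_state(),[.529,.086,.123])
s=robot.snapshot("wrist"); cv2.imwrite("pics/w3.png",s["image"][:,:,::-1])
E
```

```text
t 10.0 tcp [0.5295 0.087  0.1239] yawY -33.1 z [ 0.  0. -1.] F [-0.5  0.   5.2] T [-0.11  0.02 -0.02] op 0.595 grip 25.0 q7 -0.44
units [-0.04  0.    0.04]
```

View pics/w3.png

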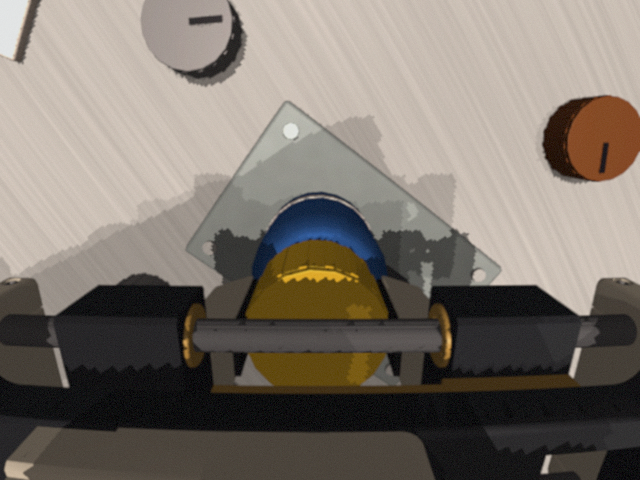

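The wrist picture shows the cap gripped at about (318,320), with its stripe hidden by the gripper. It has turned 53°, the torque has dropped and the seal is pushing up, so it's loose. I'll lift straight up.

{"fn": "jog_arm", "kwargs": {
  "slide": [
    [0, 0, -0.1],
    [0, 0, -0.2],
    [0, 0, -0.3],
    [0, 0, -0.4],
    [0, 0, -0.5],
    [0, 0, -0.5],
    [0, 0, -0.5],
    [0, 0, -0.4],
    [0, 0, -0.2],
    [0, 0, 0]
  ],
  "twist": [
    [0, 0, 0],
    [0, 0, 0],
    [0, 0, 0],
    [0, 0, 0],
    [0, 0, 0],
    [0, 0, 0],
    [0, 0, 0],
    [0, 0, 0],
    [0, 0, 0],
    [0, 0, 0]
  ],
  "hand": [0.4, 0.4, 0.4, 0.4, 0.4, 0.4, 0.4, 0.4, 0.4, 0.4]
}}

```text
time: 10.88
tcp_pos: [0.5296, 0.087, 0.2025]
eef_rot: [-0.0, 0.88, 0.476, 0.001]
contact_force: [-0.8, 0.2, -0.8]
opening: 0.593
grip_force: 25.0
```

{"fn": "jog_arm", "kwargs": {
  "slide": [
    [0, 0, -0.2],
    [0, 0, -0.1],
    [0, 0, 0],
    [0, 0, 0],
    [0, 0, 0],
    [0, 0, 0]
  ],
  "twist": [
    [0, 0, 0],
    [0, 0, 0],
    [0, 0, 0],
    [0, 0, 0],
    [0, 0, 0],
    [0, 0, 0]
  ],
  "hand": [0.4, 0.4, 0.4, 0.4, 0.4, 0.4]
}}

```text
time: 11.38
tcp_pos: [0.5291, 0.0869, 0.2084]
eef_rot: [-0.0, 0.88, 0.476, -0.0]
contact_force: [1.0, -0.5, -1.2]
opening: 0.592
grip_force: 25.0
```

```bash
python3 - <<'E'
from h import *
from station import robot
go(robot.read_state(),[.529,.086,.203])
s=robot.snapshot("scene")
cv2.imwrite("pics/s2.png",cv2.resize(s["image"][180:300,280:440,::-1],None,fx=5,fy=5,interpolation=cv2.INTER_CUBIC))
E
```

```text
t 11.38 tcp [0.5291 0.0869 0.2084] yawY -33.2 z [-0.001 -0.    -1.   ] F [ 1.  -0.5 -1.2] T [-0.07  0.11  0.06] op 0.592 grip 25.0 q7 -0.53
units [-0.03  0.02  0.22]
```

View pics/s2.png

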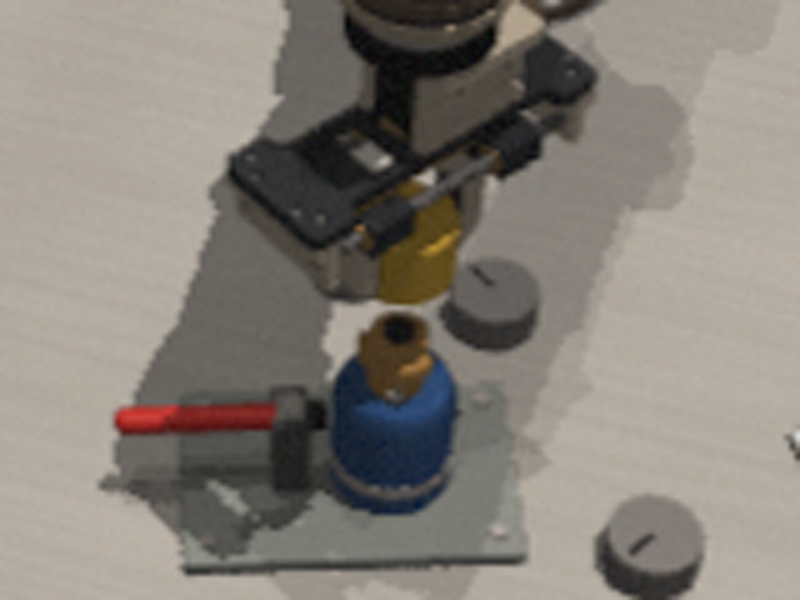

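The crop shows the cap upright in the fingers at (418,250), clear above the bare brass neck at (395,350). The lever is still down at (120–275,418).

```bash
python3 -c "
from station import robot
print(robot.finish_job())"
```

```text
the job is handed in; nothing more can be done
None
```

I pushed the clamp down, turned the cap about 53° clockwise (seen from above) until it came loose, and lifted it off. I handed the job in with the cap held upright about 8 cm above its seat and the clamp still down; no verdict came back.

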